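# Make up a tracer blend from the revolving sample magazine

## Task

Turn the magazine's carousel by its black bar knob until each round tracer plug in turn comes to the open pick-up side, and put every one of them into the bowl of beads. Then stir the bowl with the rod, tip down among the beads about halfway out from the centre to the wall, at least three full turns anticlockwise as seen from above, and put the rod back in its stand, fully home. Leave the square blocks in their sockets, keep all beads in the bowl, and leave the tape roll alone.

Things in the scene. Friction and masses are not known exactly. Their poses are not given: they have to be found in the camera images.
- magazine: fixed revolving sample magazine on a round blue foot, about 240 mm across; origin on the bench under the carousel's axis, z up. Its -x axis is the open pick-up side, turned roughly towards the robot (yaw varies a little). The carousel is a metal disc of radius 124 mm, its top 35 mm above the bench
- guard_edge (a point): middle of the front edge of the clear guard plate, on its top, 94 mm above the bench (underside 90 mm). The plate covers the carousel from here (magazine x = -50 mm) back to x = +130 mm and is 260 mm wide, on four thin posts to 97 mm high at magazine x, y = -40, +-127 and 120, +-120 mm. Under it the sockets cannot be reached
- pickup (a point): the open place, 95 mm from the axis on the magazine's -x side, 52 mm above the bench: the centre of a plug whose socket faces the arm. A plug can be lifted straight up here; the knob above the guard is 95 mm away
- knob (a point): point on the carousel's vertical axis 125 mm above the bench, at the height to grip the black bar knob: bar 62 mm long (along this point's x axis), 18 mm thick, from 105 to 140 mm above the bench, above the guard. Fixed to the carousel and turns with it, either way, several turns; stays where left (friction torque 0.06 N m)
- carousel_top (a point): centre of the carousel disc's top, turning with it, 35 mm above the bench; x axis along the knob bar. 5 square sockets (38 mm inside, walls 4 mm thick and 12 mm tall, to 47 mm above the bench) have their centres 95 mm from here, at 0, 72, 144, 216 and 288 degrees from this x axis
- plug1: tracer plug: plain aluminium round plug, diameter 22 mm, height 34 mm, origin at its centre, z along its length; stands loose in one of the sockets. Two or three plugs are present
- plug2: tracer plug: plain aluminium round plug, diameter 22 mm, height 34 mm, origin at its centre, z along its length; stands loose in one of the sockets. Two or three plugs are present
- plug3: tracer plug: plain aluminium round plug, diameter 22 mm, height 34 mm, origin at its centre, z along its length; stands loose in one of the sockets. Two or three plugs are present
- block1: square metal block 28 x 28 x 15 mm lying in a socket; not wanted, stays in its socket. Origin at the centre of its underside
- block2: square metal block 28 x 28 x 15 mm lying in a socket; not wanted, stays in its socket. Origin at the centre of its underside
- bowl: white mixing bowl, held firmly to the bench, open top, origin at the centre of its underside; inner floor 6 mm up, inner radius 72 mm at the floor, about 84 mm at the rim, rim height 60 mm, outer radius 88 mm
- bead1: wooden bead, ball of diameter 22 mm, in the bowl; origin at its centre
- bead2: wooden bead, ball of diameter 22 mm, in the bowl; origin at its centre
- bead3: wooden bead, ball of diameter 22 mm, in the bowl; origin at its centre
- bead4: wooden bead, ball of diameter 22 mm, in the bowl; origin at its centre
- bead5: wooden bead, ball of diameter 22 mm, in the bowl; origin at its centre
- bead6: wooden bead, ball of diameter 22 mm, in the bowl; origin at its centre
- bead7: wooden bead, ball of diameter 22 mm, in the bowl; origin at its centre
- bead8: wooden bead, ball of diameter 22 mm, in the bowl; origin at its centre
- rod: stirring rod, 125 mm long, origin at the middle of its lower tip, z up along it: round steel shaft of diameter 12 mm with a rounded tip for the first 70 mm, then a black square grip 26 x 26 mm from 70 to 125 mm (faces along its x and y). Hangs upright in the stand by the shoulder under its grip, tip 10 mm above the bench
- rod_stand: loose heavy grey stand (0.95 kg), block 80 x 80 mm and 80 mm tall, origin at the centre of its underside; one upright round hole of diameter 18 mm and depth 74 mm in the middle of its top
- tape: bystander: cardboard-brown tape roll, outer diameter 68 mm, 20 mm tall, near the front of the bench; leave alone

How it is judged:
By the outcome, as a careful person would: the job done as asked, in the order asked, and still so for the second after the job is handed in, with the robot touching nothing.
Of plug1, plug2, plug3 only 2 to 3 are there at a start; the rules pass over those that are not, and their reading is None.
At some moment in a run one of rod_stand may be knocked a few centimetres aside while the robot is not near it.
It also fails if it takes over 210 s, if anything falls off the work surface, if the arm or the gripper's body presses on something with over 40 N, if the wrist force passes 120 N, or if a joint passes its speed limit or range.

## Robot

A 7-joint arm with a two-finger parallel gripper is mounted at the origin on the work surface. World frame = base frame: x ahead of the robot, y to its left, z up, the work surface at z = 0. Lengths are in m, angles in rad, forces in N, time in s.
With the tool pointing down it reaches from about 0.4 to 0.85 m from the base axis. Payload 4.5 kg.
Tool frame: the origin (TCP) lies at the very end of the fingers, on their centre line; the grasp point (between the pads) lies 19 mm behind it (r.grip_depth is the z of the grasp point in the tool frame, in m); z points along the fingers, y is the line along which they close (so a half turn about z gives the same grasp; the last joint's range is limited). The gripper opens to 88 mm and grips with 3 to 60 N. Pads are 18 mm wide; open, the fingers measure 123 mm over their backs; the gripper's body (75 mm by 187 mm) begins 45 mm behind the grasp point.
Start: joints at [1.18, 0.689, -0.195, 1.565, 0.157, 0.902, -0.215], TCP at [0.258, -0.569, 0.239] pointing down, gripper open.
Joint ranges: [-3.01, 3.01], [-0.46, 2.08], [-1.47, 1.51], [0.13, 2.56], [-1, 4.14], [0.04, 2.09], [-2.66, 2.66]. Speed limits (rad/s): [2.57, 2.57, 3.14, 3.14, 3.14, 3.14, 3.14].

## Interface

Orientations are given as a unit quaternion [x, y, z, w].
In Python, from plant import r gives the robot as it stands.
- The arm moves only by the tool step_hand, called as name([rows], argument=value, ...), one row to a line, values as JSON. Schema: {"type":"object","properties":{"offsets":{"type":"array","items":{"type":"array","items":{"type":"array","items":{"type":"number"},"minItems":7,"maxItems":7},"minItems":1,"maxItems":10},"minItems":1,"maxItems":1},"clamp_n":{"type":"number"},"only":{"type":"string"},"quiet":{"type":"boolean"},"lines":{"type":"string"}},"required":["offsets"],"additionalProperties":false}. offsets is a list that holds a single list of rows (three levels of brackets), with 1 to 10 rows, each of 7 numbers: the opening from 0.0 (shut) to 1.0 (fully open), then dx, dy, dz in m, then a rotation vector rx, ry, rz in rad; each row is the pose to reach, as a shift and turn from the pose commanded when the call began, along the tool's axes at that moment; what a row does not reach only later rows make up. A row lasts 1/10 s, in which the tool goes at most 0.05 m and 0.15 rad, less where a joint would pass 70% of its speed; a pose out of reach is approached as far as the arm can. The fingers move at their own pace and stop on an object; clamp_n is the grip in N (left out, the last holds). Time passes only in rows, so rows that do not move let the fingers close. The tool returns the time, the measured TCP pose, the force, the opening and the grip force at its end. only (a regular expression) keeps the lines of the reply that match it, lines (a string "A,B") keeps lines A to B, and quiet returns only ok. Input that does not fit is refused with a message, and nothing moves.
- r.get_state(): the state, without advancing time (a new reading comes with each control period).
- r.snapshot(name): name is "scene" or "top" or "wrist"; returns the picture (384x512x3 uint8, red, green, blue); there is no depth.
- r.camera_params(name): a dict with "fx", "fy", "cx", "cy" (pixels), "rvec" (rotation vector, rad) and "tvec" (3), from world to camera coordinates, as OpenCV has them. Camera axes: x right, y down, z forward; pixel columns grow to the right and rows downward; lengths in m; the calibration is good to about 2 mm. A picture is of the moment at which its call begins: read the wrist's pose just before it. camera_params takes no time and is no camera call; for the wrist camera it gives the pose at the moment of the call.
- r.finish_job(): hands the job in; it is judged then, once.
The state is a dict: "clock": time; "q": joint angles; "qd": joint speeds; "joint_torque": joint torques, N m; "tool_pos": TCP position; "eef_rot": TCP orientation; "contact_force": force on the tool from outside, world axes, zero at the start; "moment": the same for the moment, N m; "opening": opening from 0.0 (shut) to 1.0 (fully open); "finger_force": force on a finger pad.
Only numpy, scipy, OpenCV 4.12 (cv2) and the standard library are available. Lean on these libraries where they do the work, as an engineer would, in place of code of your own. Each camera call takes 0.05 s, during which the arm holds its last target. There are 200 camera calls.

## Working session

There is one attempt and no reset: what is moved stays moved. The work goes in short steps, Python scripts to look and compute and a tool call to move; the robot and the scene stay as the last step left them, time stands still between calls to the robot, and variables do not carry over. Pictures are saved under pics/ and viewed, at most 14 in all, crops included, and the job is handed in when it is done.

```bash
ls; mkdir -p pics
```

Run:
```python
from plant import r
import cv2
for n in ("scene","top"):
    im=r.snapshot(n); cv2.imwrite(f"pics/{n}0.png",cv2.cvtColor(im,cv2.COLOR_RGB2BGR))
    print(n,r.camera_params(n))
print(r.get_state())
```

```text
pics
plant.py
scene {'fx': 470.23494817086447, 'fy': 470.23494817086447, 'cx': 254.22759755207915, 'cy': 205.9022560529482, 'rvec': array([ 1.12251391,  2.5495316 , -0.81063095]), 'tvec': array([ 0.35918206, -0.26123886,  1.48027546])}
top {'fx': 388.662687873493, 'fy': 388.662687873493, 'cx': 261.1560021847591, 'cy': 190.51697133161574, 'rvec': array([ 2.17498846, -2.14446282,  0.10083751]), 'tvec': array([0.0027677 , 0.53888071, 0.9226331 ])}
{'clock': 0.1, 'q': array([ 1.17982185,  0.68991402, -0.19452591,  1.56619947,  0.15732055,
        0.90248041, -0.21510948]), 'qd': array([-2.51939402e-03, -9.75534421e-04, -7.49464339e-04, -3.74116459e-03,
        1.16593941e-04, -2.45541523e-04, -6.05035358e-05]), 'joint_torque': array([-3.36958292e-03, -5.28504968e+01, -1.27127822e+00, -1.53838384e+01,
       -5.25069726e-02,  2.01526513e-03,  2.37943698e-05]), 'tool_pos': array([ 0.25730924, -0.56898106,  0.2379925 ]), 'eef_rot': array([ 9.77521833e-01,  2.10832682e-01, -2.29525251e-04, -7.70661953e-04]), 'contact_force': array([-0.11461431, -0.41908166, -0.25553249]), 'moment': array([-0.04631823, -0.02131491,  0.00778551]), 'finger_force': 0.0, 'opening': 0.9997611935243959}
```
View pics/scene0.png

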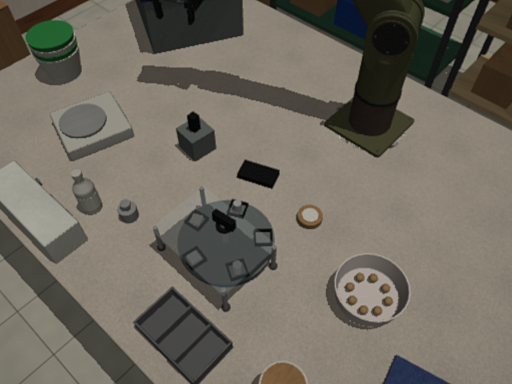

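View pics/top0.png

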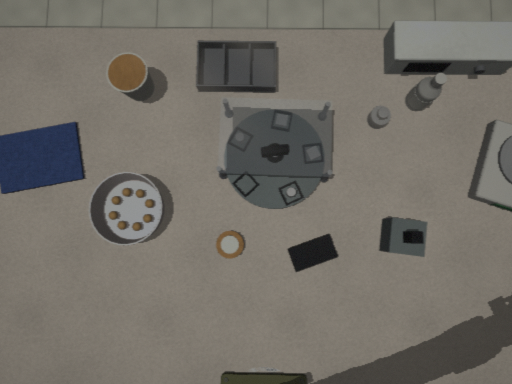

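The scene view shows everything. In the top view (up is +x, left is +y), the bowl is at about (131,209), the magazine axis at (275,155), the rod in its stand at (410,237) and the tape at (230,244). A round object sits in the socket at (291,191). Next I'll enlarge the magazine and the stand.

Create h.py:
```python
from plant import r
import cv2, numpy as np
from scipy.spatial.transform import Rotation as R
def cam(n):
    p=r.camera_params(n); K=np.array([[p['fx'],0,p['cx']],[0,p['fy'],p['cy']],[0,0,1]])
    return K,R.from_rotvec(p['rvec']).as_matrix(),np.array(p['tvec'])
def ray(n,uv,z,c=None):
    K,M,t=c or cam(n); o=-M.T@t
    d=M.T@np.linalg.inv(K)@np.array([uv[0],uv[1],1.]); return o+d*(z-o[2])/d[2]
def proj(n,P,c=None):
    K,M,t=c or cam(n); P=np.atleast_2d(P)
    q=(K@(M@P.T+t[:,None])).T; return q[:,:2]/q[:,2:]
def snap(n,f=None):
    c=cam(n); im=cv2.cvtColor(r.snapshot(n),cv2.COLOR_RGB2BGR)
    if f: cv2.imwrite(f"pics/{f}.png",im)
    return im,c
def crop(im,x0,y0,x1,y1,s,f): cv2.imwrite(f"pics/{f}.png",cv2.resize(im[y0:y1,x0:x1],None,fx=s,fy=s,interpolation=cv2.INTER_CUBIC))
def totool(P,yaw=None):
    "shift in tool axes from current TCP to world P; turn about tool z to make tool y axis at angle yaw (world)"
    s=r.get_state(); Q=R.from_quat(s['eef_rot']).as_matrix(); d=Q.T@(np.array(P)-s['tool_pos'])
    out=[round(float(x),4) for x in d]
    if yaw is not None:
        y=Q.T@np.array([np.cos(yaw),np.sin(yaw),0]); a=np.arctan2(-y[0],y[1]); a=(a+np.pi/2)%np.pi-np.pi/2
        out.append(('rz',round(float(a),3),'q7',round(float(s['q'][6]),2)))
    return out
```

Run:
```python
from h import *
t=cv2.imread('pics/top0.png'); s=cv2.imread('pics/scene0.png')
a=cv2.resize(t[95:215,210:340],None,fx=4,fy=4,interpolation=cv2.INTER_CUBIC)
b=cv2.resize(t[205:265,370:440],None,fx=4,fy=4,interpolation=cv2.INTER_CUBIC)
o=np.zeros((480,800,3),np.uint8);o[:480,:520]=a;o[:240,520:800]=b
cv2.imwrite('pics/c1.png',o)
crop(s,140,180,290,310,4,'c2')
```

```text
(no output)
```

View pics/c1.png

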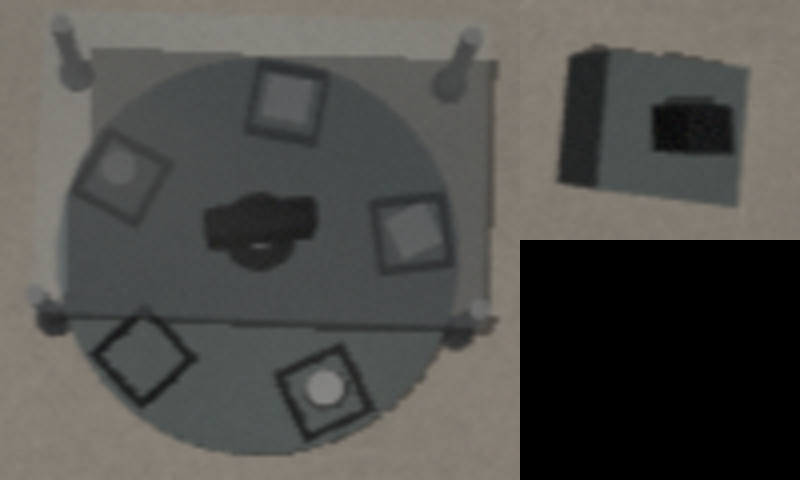

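View pics/c2.png

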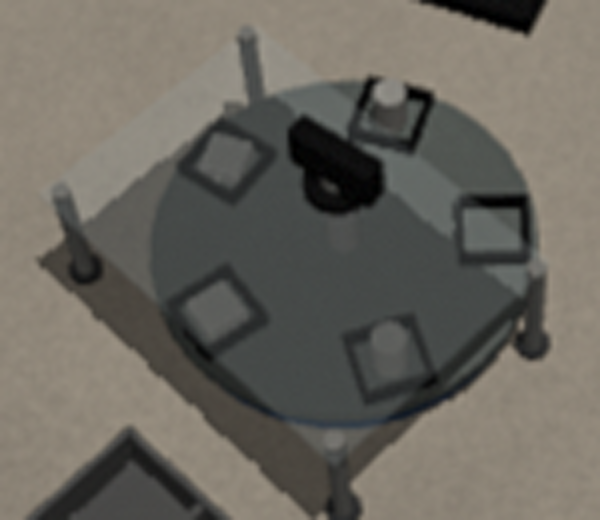

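The magazine holds two plugs. Plug A stands at top pixel (291,192) in the open area and plug B is under the guard at about (239.5,137). The blocks are at (282,120) and (314,153), and the socket at (246,184) is empty. The knob bar's top is centred near (275,150).

Run:
```python
from h import *
c=cam('top'); f=lambda x,y:(210+x/4-.4,95+y/4-.4)
posts=[(38,296),(480,309),(62,22),(472,35)]
W=np.array([ray('top',f(*p),.097,c)[:2] for p in posts]); m=np.array([(-.04,.127),(-.04,-.127),(.12,.12),(.12,-.12)])
H=m-m.mean(0); G=W-W.mean(0); a=np.arctan2((H[:,0]*G[:,1]-H[:,1]*G[:,0]).sum(),(H*G).sum())
Rm=np.array([[np.cos(a),-np.sin(a)],[np.sin(a),np.cos(a)]]); o=W.mean(0)-Rm@m.mean(0)
print('mag',o,a,'res',W-(o+m@Rm.T))
# disc circle via sockets (rim centres z=.047)
S=np.array([ray('top',f(*p),.047,c)[:2] for p in [(145,356),(326,391),(412,233),(287,102),(122,177)]])
# fit regular pentagon
z=S[:,0]+1j*S[:,1]; k=np.exp(1j*np.arange(5)*2*np.pi/5)
A=np.c_[np.ones(5),k]; sol=np.linalg.lstsq(A,z,rcond=None)[0]; print('pent centre',sol[0],abs(sol[1]),np.angle(sol[1],deg=True),abs(A@sol-z))
print('plugA',ray('top',f(324,387),.069,c),'plugB',ray('top',f(118,166),.069,c))
# knob bar top z=.140
t=cv2.imread('pics/top0.png'); g=t.max(2)
sub=np.zeros_like(g); sub[140:165,255:297]=(g[140:165,255:297]<45)
# bowl / stand / tape / obstacles
print('knob ends',ray('top',f(206,222),.14,c),ray('top',f(316,210),.14,c))
print('rod grip top', [ray('top',(370+(x-520)/4-.4,205+y/4-.4),.135,c)[:2].round(4) for x,y in [(654,105),(733,107),(733,155),(652,151)]])
print('stand top', [ray('top',(370+(x-520)/4-.4,205+y/4-.4),.08,c)[:2].round(4) for x,y in [(612,48),(749,68),(737,206),(597,187)]])
hsv=cv2.cvtColor(t,cv2.COLOR_BGR2HSV)
w=((hsv[...,2]>120)&(hsv[...,1]<50)).astype(np.uint8);w[:, :80]=0;w[:,180:]=0;w[:165]=0;w[250:]=0
cs=max(cv2.findContours(w,0,2)[0],key=cv2.contourArea); e=cv2.minEnclosingCircle(cs);print('bowl px',e,ray('top',e[0],.03,c),cv2.boundingRect(cs))
```

```text
mag [ 0.61918228 -0.02044026] -0.019024877562218934 res [[-0.00096457 -0.0008836 ]
 [-0.00042757  0.00071424]
 [ 0.00108193 -0.0005865 ]
 [ 0.0003102   0.00075585]]
pent centre (0.6180944030344403-0.02021701298487906j) 0.09414303743647262 133.85435200153702 [0.00050903 0.00047937 0.00074372 0.00010078 0.00064302]
plugA [ 0.53344712 -0.05918405  0.069     ] plugB [0.66415149 0.06427491 0.069     ]
knob ends [0.61567844 0.01019497 0.14      ] [ 0.62306911 -0.04979876  0.14      ]
rod grip top [array([ 0.4447, -0.2962]), array([ 0.4442, -0.3382]), array([ 0.4188, -0.3374]), array([ 0.4203, -0.2945])]
stand top [array([ 0.4773, -0.2922]), array([ 0.467 , -0.3698]), array([ 0.389 , -0.3607]), array([ 0.3984, -0.2821])]
bowl px ((129.5, 207.0), 64.91735076904297) [0.493816   0.33170476 0.03      ] (80, 165, 100, 85)
```

Run:
```python
from h import *
for n,box in (('top',(80,165,180,255)),('scene',(320,240,420,335))):
    im=cv2.imread(f'pics/{n}0.png'); c=cam(n); x0,y0,x1,y1=box; s=im[y0:y1,x0:x1]; h=cv2.cvtColor(s,cv2.COLOR_BGR2HSV)
    b=((h[...,1]>110)&(h[...,2]>50)).astype(np.uint8)
    k,l,st,ce=cv2.connectedComponentsWithStats(b); B=[ray(n,ce[i]+[x0,y0],.017,c)[:2].round(3).tolist() for i in range(1,k) if st[i,4]>15]
    print(n,'beads',B)
    f=(s.min(2)>150).astype(np.uint8)
    if f.sum()>100:
        cs=max(cv2.findContours(f,0,2)[0],key=cv2.contourArea); e=cv2.fitEllipse(cv2.convexHull(cs)); p=np.array(e[0])+[x0,y0]; print('floor',e,p,ray(n,p,.006,c)); 
    print(np.percentile(s.min(2),[50,90,99]))
print('knob',totool([.6185,-.0203,.20],np.radians(7.85)))
```

```text
top beads [[0.581, 0.464], [0.533, 0.346], [0.53, 0.312], [0.512, 0.371], [0.505, 0.288], [0.474, 0.377], [0.468, 0.291], [0.451, 0.353], [0.448, 0.317]]
[113. 146. 148.]
scene beads [[0.47, 0.294], [0.449, 0.319], [0.507, 0.291], [0.452, 0.356], [0.532, 0.315], [0.476, 0.38], [0.534, 0.349], [0.513, 0.374]]
floor ((46.27678298950195, 50.1618537902832), (41.3953857421875, 58.29453659057617), 99.07666015625) [366.27678299 290.16185379] [0.48170952 0.32482273 0.006     ]
[119. 149. 153.]
knob [0.5552, -0.351, 0.0385, ('rz', -1.283, 'q7', -0.22)]
```

step_hand([
  [[1,0.056,-0.035,0.004,0,0,-0.13],[1,0.11,-0.07,0.008,0,0,-0.26],[1,0.16,-0.105,0.012,0,0,-0.39],[1,0.22,-0.14,0.016,0,0,-0.52],[1,0.28,-0.175,0.02,0,0,-0.65],[1,0.33,-0.21,0.024,0,0,-0.78],[1,0.39,-0.245,0.028,0,0,-0.91],[1,0.44,-0.28,0.03,0,0,-1.04],[1,0.5,-0.316,0.034,0,0,-1.17],[1,0.5552,-0.351,0.0385,0,0,-1.283]],
], clamp_n=40)

```text
clock: 1.1
tool_pos: [0.5325, -0.1509, 0.209]
eef_rot: [0.655, 0.755, -0.0, -0.0]
contact_force: [0.9, -0.0, 0.5]
opening: 1.001
finger_force: 0.0
```

```bash
python3 -c "
from h import *
print(totool([.6185,-.0203,.20],np.radians(7.85)),r.get_state()['q'])"
```

```text
[0.1171, 0.1036, 0.009, ('rz', 0.005, 'q7', -0.09)] [ 0.48828403  0.66864749 -0.49553104  1.8062238   0.43424691  0.77709606
 -0.09050057]
```

step_hand([
  [[1,0.117,0.104,0.009,0,0,0.005],[1,0.117,0.104,0.009,0,0,0.005],[1,0.117,0.104,0.009,0,0,0.005],[1,0.117,0.104,0.009,0,0,0.005],[1,0.117,0.104,0.009,0,0,0.005],[1,0.117,0.104,0.009,0,0,0.005],[1,0.117,0.104,0.009,0,0,0.005]],
], clamp_n=40)

```text
clock: 1.8
tool_pos: [0.618, -0.0252, 0.2002]
eef_rot: [0.66, 0.751, -0.001, 0.0]
contact_force: [-0.7, -0.5, -0.2]
opening: 1.0
finger_force: 0.0
```

```bash
python3 -c "
from h import *
print(totool([.6185,-.0203,.107],np.radians(7.85)),r.get_state()['q'])
im,c=snap('wrist','w1'); K,M,t=c
print(proj('wrist',[[.6185,-.0203,.14]],c))"
```

```text
[0.005, 0.0013, 0.0931, ('rz', -0.008, 'q7', -0.28)] [ 0.22074469  0.75574822 -0.4653077   1.61588991  0.41625038  0.87153533
 -0.27845039]
[[254.44705931 204.21578383]]
```

View pics/w1.png

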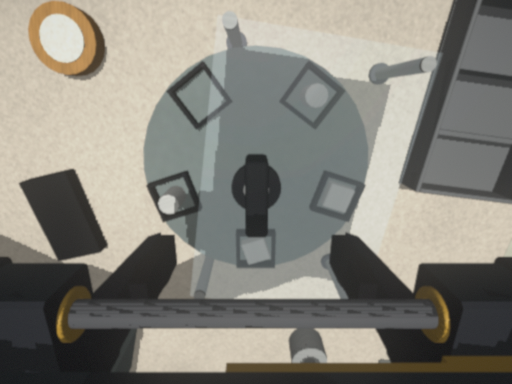

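The wrist view shows the bar knob upright in the picture, with its top centred at about (256,195). Plug A is at (168,204). I'll re-measure once the arm has settled.

Run:
```python
from h import *
print(totool([.6185,-.0203,.107],np.radians(7.85)))
im,c=snap('wrist'); s=im[110:240,215:300]; 
b=(s.max(2)<35).astype(np.uint8); b=cv2.morphologyEx(b,cv2.MORPH_OPEN,np.ones((9,9)))
for cc in cv2.findContours(b,0,2)[0]:
    e=cv2.minAreaRect(cc); box=cv2.boxPoints(e)+[215,110]
    print(e, ray('wrist',np.array(e[0])+[215,110],.14,c)); print(np.array([ray('wrist',p,.14,c)[:2] for p in box]).round(4).tolist())
```

```text
[0.0048, 0.001, 0.0933, ('rz', -0.008, 'q7', -0.28)]
```

step_hand([
  [[1,0.005,0.001,0.04,0,0,-0.008],[1,0.005,0.001,0.04,0,0,-0.008],[1,0.005,0.001,0.04,0,0,-0.008]],
], clamp_n=40)

```text
clock: 2.2
tool_pos: [0.6186, -0.0181, 0.1603]
eef_rot: [0.656, 0.755, -0.001, -0.001]
contact_force: [1.1, 0.4, 0.2]
opening: 0.996
finger_force: 0.0
```

Run:
```python
from h import *
print(totool([.6185,-.0203,.107],np.radians(7.85)))
im,c=snap('wrist','w2'); print(proj('wrist',[[.6185,-.0203,.14]],c)); g=im.max(2); print(g[150:215:12,225:290:6])
```

```text
[-0.0022, -0.0003, 0.0533, ('rz', 0.002, 'q7', -0.31)]
[[252.4347506  236.42846341]]
[[130 130 129 130 131 130 131 130 129 129 130]
 [130 130 131 130 130 130 130 130 129 129 130]
 [130 131 129 125  90  89  91 128 128 127 128]
 [128 128 121  42  42  42  43  41 126 128 126]
 [127  52  51  47  50  51  49  46  50  54 126]
 [108  49  50  45  49  48  50  44  48  49 126]]
```

Run:
```python
from h import *
im=cv2.imread('pics/w2.png'); c=cam('wrist'); g=cv2.GaussianBlur(im.max(2),(3,3),0)
print(g[150:320:4,255].tolist()); print(g[178,225:285:2].tolist())
for p in [(255,174),(255,298)]: print(ray('wrist',p,.14,c))
```

```text
[130, 130, 130, 130, 129, 130, 88, 41, 41, 43, 49, 50, 50, 49, 49, 49, 49, 49, 49, 46, 37, 38, 38, 39, 39, 40, 39, 40, 40, 41, 41, 129, 155, 154, 152, 94, 115, 122, 71, 83, 78, 95, 105]
[129, 129, 129, 128, 129, 128, 128, 129, 120, 73, 43, 41, 41, 41, 41, 41, 41, 41, 41, 41, 44, 84, 124, 128, 128, 127, 126, 126, 127, 127]
[0.61535653 0.02054242 0.14      ]
[ 0.62783708 -0.06713164  0.14      ]
```

View pics/w2.png

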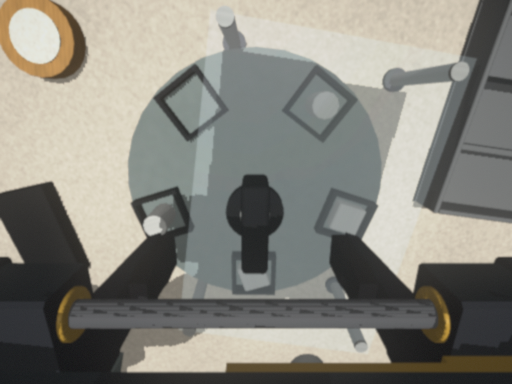

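The bar's +y end face spans rows 174–188, so its top runs over rows 188–272. That puts the centre at y of about -0.020, which agrees with the fit, so I'll descend and grip.

step_hand([
  [[1,-0.002,0,0.03,0,0,0.002],[1,-0.002,0,0.053,0,0,0.002],[1,-0.002,0,0.053,0,0,0.002],[0,-0.002,0,0.053,0,0,0.002],[0,-0.002,0,0.053,0,0,0.002],[0,-0.002,0,0.053,0,0,0.002],[0,-0.002,0,0.053,0,0,0.002],[0,-0.002,0,0.053,0,0,0.002]],
], clamp_n=40)

```text
clock: 3.05
tool_pos: [0.6198, -0.0193, 0.1079]
eef_rot: [0.657, 0.754, 0.0, 0.0]
contact_force: [0.1, -0.6, 0.8]
opening: 0.566
finger_force: 0.0
```

```bash
python3 -c "
from h import *
print(totool([.6185,-.0203,.107]),r.get_state()['q'])"
```

```text
[-0.0009, -0.0015, 0.0009] [ 0.17895141  0.87561875 -0.40520852  1.67829727  0.49549262  0.69051721
 -0.34567906]
```

step_hand([
  [[0,0,0,0,0,0,0],[0,0,0,0,0,0,0],[0,0,0,0,0,0,0],[0,0,0,0,0,0,0],[0,0,0,0,0,0,0],[0,0,0,0,0,0,0]],
], clamp_n=40)

```text
clock: 3.65
tool_pos: [0.62, -0.0192, 0.1074]
eef_rot: [0.657, 0.754, 0.0, 0.0]
contact_force: [1.4, -0.2, -1.8]
opening: 0.214
finger_force: 40.0
```

step_hand([
  [[0,0,0,0,0,0,0.08],[0,0,0,0,0,0,0.16],[0,0,0,0,0,0,0.24],[0,0,0,0,0,0,0.32],[0,0,0,0,0,0,0.4],[0,0,0,0,0,0,0.47],[0,0,0,0,0,0,0.47],[0,0,0,0,0,0,0.47]],
], clamp_n=40)

```text
clock: 4.45
tool_pos: [0.6196, -0.0192, 0.1073]
eef_rot: [0.814, 0.581, 0.0, 0.0]
contact_force: [0.8, 0.6, -2.4]
opening: 0.213
finger_force: 40.0
```

```bash
python3 - <<'E'
from h import *
im,c=snap('top','top1'); crop(im,210,95,340,215,4,'c3'); print(totool([.6185,-.0203,.107]),r.get_state()['q'][6])
im,c=snap('wrist','w3')
E
```

```text
[-0.0014, -0.0007, 0.0004] -0.6912777502906015
```

View pics/c3.png

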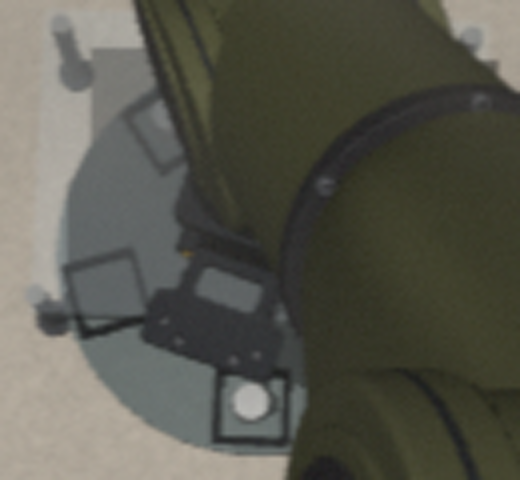

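Plug A is now at the open side, at crop pixel (251,400). I'll measure it, release the knob and raise the arm.

step_hand([
  [[1,0,0,0,0,0,0],[1,0,0,0,0,0,0],[1,0,0,0,0,0,0],[1,0,0,0,0,0,0],[1,0,0,-0.03,0,0,0],[1,0,0,-0.06,0,0,0],[1,0,0,-0.06,0,0,0]],
], clamp_n=40)

```text
clock: 5.25
tool_pos: [0.6222, -0.0189, 0.1713]
eef_rot: [0.814, 0.58, 0.003, 0.002]
contact_force: [0.1, 0.7, 0.3]
opening: 0.828
finger_force: 0.0
```

```bash
python3 - <<'E'
from h import *
im=cv2.imread('pics/top1.png'); s=im[185:205,262:285]; b=(s.min(2)>115).astype(np.uint8); m=cv2.moments(b,True)
p=(262+m['m10']/m['m00'],185+m['m01']/m['m00']); P=ray('top',p,.069); print(m['m00'],p,P)
print(totool([P[0],P[1],.12],np.pi/2-.019),r.get_state()['opening'])
E
```

```text
69.0 (271.9855072463768, 194.8840579710145) [ 0.52454233 -0.01570782  0.069     ]
[-0.029, -0.0937, 0.0505, ('rz', 1.258, 'q7', -0.66)] 0.8281306908598263
```

step_hand([
  [[0.7,-0.01,-0.03,0,0,0,0.14],[0.7,-0.02,-0.06,0,0,0,0.28],[0.7,-0.029,-0.0937,0,0,0,0.42],[0.7,-0.029,-0.0937,0,0,0,0.56],[0.7,-0.029,-0.0937,0,0,0,0.7],[0.7,-0.029,-0.0937,0,0,0,0.84],[0.7,-0.029,-0.0937,0.02,0,0,0.98],[0.7,-0.029,-0.0937,0.03,0,0,1.12],[0.7,-0.029,-0.0937,0.04,0,0,1.258],[0.7,-0.029,-0.0937,0.05,0,0,1.258]],
], clamp_n=40)

```text
clock: 6.25
tool_pos: [0.5211, -0.0161, 0.1165]
eef_rot: [1.0, -0.01, -0.0, 0.0]
contact_force: [0.8, 0.3, -0.2]
opening: 0.703
finger_force: 0.0
```

step_hand([
  [[0.7,0,0,0,0,0,0],[0.7,0,0,0,0,0,0]],
])

```text
clock: 6.45
tool_pos: [0.5213, -0.0162, 0.1172]
eef_rot: [1.0, -0.008, -0.0, -0.0]
contact_force: [-0.3, -1.1, -0.4]
opening: 0.693
finger_force: 0.0
```

Run:
```python
from h import *
print(totool([.5243,-.0165,.05],np.pi/2-.019))
```

```text
[0.003, 0.0003, 0.0672, ('rz', 0.002, 'q7', -1.58)]
```

step_hand([
  [[0.7,0.003,0,0.04,0,0,0],[0.7,0.003,0,0.0665,0,0,0],[0.7,0.003,0,0.0665,0,0,0],[0,0.003,0,0.0665,0,0,0],[0,0.003,0,0.0665,0,0,0],[0,0.003,0,0.0665,0,0,0],[0,0.003,0,0.0665,0,0,0],[0,0.003,0,0.0665,0,0,0],[0,0.003,0,0.0665,0,0,0],[0,0.003,0,0.0665,0,0,0]],
], clamp_n=25)

```text
clock: 7.45
tool_pos: [0.5248, -0.0161, 0.0514]
eef_rot: [1.0, -0.01, 0.0, -0.0]
contact_force: [-0.9, -0.5, 5.4]
opening: 0.244
finger_force: 25.0
```

step_hand([
  [[0,0,0,0,0,0,0],[0,0,0,0,0,0,0],[0,0,0,-0.04,0,0,0],[0,0,0,-0.08,0,0,0],[0,0,0,-0.08,0,0,0]],
])

```text
clock: 7.95
tool_pos: [0.5273, -0.0164, 0.1347]
eef_rot: [1.0, -0.01, 0.004, 0.0]
contact_force: [0.5, 0.5, -0.4]
opening: 0.239
finger_force: 25.0
```

Run:
```python
from h import *
print(totool([.491,.333,.13],np.pi/2-.019))
```

```text
[-0.0432, -0.3487, 0.0044, ('rz', -0.001, 'q7', -1.58)]
```

step_hand([
  [[0,-0.005,-0.045,0,0,0,0],[0,-0.01,-0.09,0,0,0,0],[0,-0.015,-0.135,0,0,0,0],[0,-0.02,-0.18,0,0,0,0],[0,-0.03,-0.225,0,0,0,0],[0,-0.035,-0.27,0,0,0,0],[0,-0.04,-0.315,0,0,0,0],[0,-0.043,-0.349,0,0,0,0],[0,-0.043,-0.349,0,0,0,0],[0,-0.043,-0.349,0,0,0,0]],
])

```text
clock: 8.95
tool_pos: [0.4873, 0.3337, 0.1297]
eef_rot: [1.0, -0.009, -0.001, 0.001]
contact_force: [-0.4, -0.4, -0.7]
opening: 0.245
finger_force: 25.0
```

Run:
```python
from h import *
snap('wrist','w4'); print(totool([.491,.333,.037]),r.get_state()['finger_force'],proj('wrist',[[.491,.333,.006],[.491,.333,.06]]))
```

```text
[0.0032, -0.0013, 0.0929] 24.999223574995995 [[251.4275067  182.92278729]
 [251.25762807 201.87117041]]
```

View pics/w4.png

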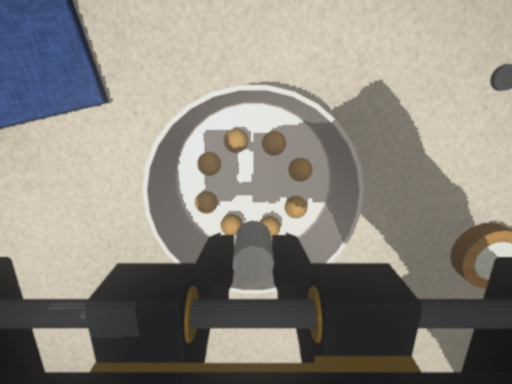

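The plug is held over the bowl. The bead ring is centred at about (253,183), where I predicted it. I'll lower the plug and release it.

step_hand([
  [[0,0.003,-0.001,0.04,0,0,0],[0,0.003,-0.001,0.08,0,0,0],[0,0.003,-0.001,0.093,0,0,0],[0,0.003,-0.001,0.093,0,0,0],[0.45,0.003,-0.001,0.093,0,0,0],[0.45,0.003,-0.001,0.093,0,0,0],[0.45,0.003,-0.001,0.093,0,0,0],[0.45,0.003,-0.001,0.05,0,0,0],[0.45,0.003,-0.001,0,0,0,0],[0.45,0.003,-0.001,-0.05,0,0,0]],
])

```text
clock: 10.0
tool_pos: [0.491, 0.3344, 0.1832]
eef_rot: [1.0, -0.01, 0.0, -0.0]
contact_force: [0.6, -0.3, -0.1]
opening: 0.451
finger_force: 0.0
```

Run:
```python
from h import *
print(totool([.6185,-.0203,.18],np.radians(-19.15)), r.get_state()['q'])
```

```text
[0.1343, 0.3522, 0.0032, ('rz', -1.256, 'q7', -2.08)] [-0.78254271  0.72495627  0.18759328  1.72990618 -0.19205353  0.7042716
 -2.08438041]
```

step_hand([
  [[0.8,0.015,0.04,0,0,0,-0.14],[0.8,0.03,0.08,0,0,0,-0.28],[0.8,0.045,0.12,0,0,0,-0.42],[0.8,0.06,0.16,0,0,0,-0.56],[0.8,0.075,0.2,0,0,0,-0.7],[0.8,0.09,0.24,0,0,0,-0.84],[0.8,0.105,0.28,0,0,0,-0.98],[0.8,0.12,0.32,0,0,0,-1.12],[0.8,0.134,0.352,0,0,0,-1.256],[0.8,0.134,0.352,0,0,0,-1.256]],
], clamp_n=40)

```text
clock: 11.0
tool_pos: [0.6201, -0.0287, 0.1816]
eef_rot: [0.817, 0.576, -0.0, 0.003]
contact_force: [-0.2, -0.1, 0.2]
opening: 0.799
finger_force: 0.0
```

step_hand([
  [[0.8,0,0,0,0,0,0],[0.8,0,0,0,0,0,0]],
])

```text
clock: 11.2
tool_pos: [0.6182, -0.0183, 0.1815]
eef_rot: [0.814, 0.58, 0.0, -0.0]
contact_force: [0.2, 0.7, 0.5]
opening: 0.801
finger_force: 0.0
```

Run:
```python
from h import *
print(totool([.6185,-.0203,.107],np.radians(-19.15)), r.get_state()['q'][6])
im,c=snap('wrist','w5')
```

```text
[-0.0019, 0.0009, 0.0745, ('rz', 0.002, 'q7', -0.6)] -0.6041955587154587
```

View pics/w5.png

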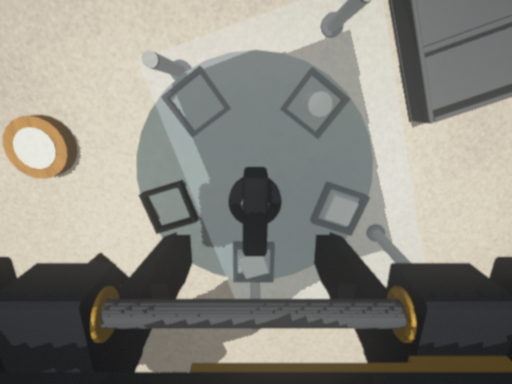

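The bar is aligned with the gripper and plug B is at (320,103), so it needs 144° anticlockwise to reach the pick-up place at (169,205).

step_hand([
  [[0.6,-0.001,0.001,0.04,0,0,0.002],[0.6,-0.001,0.001,0.074,0,0,0.002],[0.6,-0.001,0.001,0.074,0,0,0.002],[0,-0.001,0.001,0.074,0,0,0.002],[0,-0.001,0.001,0.074,0,0,0.002],[0,-0.001,0.001,0.074,0,0,0.002],[0,-0.001,0.001,0.074,0,0,0.002],[0,-0.001,0.001,0.074,0,0,0.002],[0,-0.001,0.001,0.074,0,0,0.002],[0,-0.001,0.001,0.074,0,0,0.002]],
], clamp_n=40)

```text
clock: 12.25
tool_pos: [0.6191, -0.0209, 0.1081]
eef_rot: [0.815, 0.579, 0.0, 0.0]
contact_force: [-2.6, 0.2, 6.5]
opening: 0.205
finger_force: 40.0
```

step_hand([
  [[0,0,0,0,0,0,-0.12],[0,0,0,0,0,0,-0.24],[0,0,0,0,0,0,-0.36],[0,0,0,0,0,0,-0.48],[0,0,0,0,0,0,-0.6],[0,0,0,0,0,0,-0.72],[0,0,0,0,0,0,-0.84],[0,0,0,0,0,0,-0.96],[0,0,0,0,0,0,-1.08],[0,0,0,0,0,0,-1.2]],
])

```text
clock: 13.25
tool_pos: [0.6218, -0.0201, 0.1082]
eef_rot: [0.344, 0.939, 0.002, 0.003]
contact_force: [3.6, 2.0, -1.5]
opening: 0.205
finger_force: 40.0
```

step_hand([
  [[0,0,0,0,0,0,-0.13],[0,0,0,0,0,0,-0.26],[0,0,0,0,0,0,-0.39],[0,0,0,0,0,0,-0.52],[0,0,0,0,0,0,-0.65],[0,0,0,0,0,0,-0.78],[0,0,0,0,0,0,-0.91],[0,0,0,0,0,0,-1.04],[0,0,0,0,0,0,-1.17],[0,0,0,0,0,0,-1.313]],
])

```text
clock: 14.25
tool_pos: [0.6219, -0.017, 0.1083]
eef_rot: [-0.302, 0.953, 0.003, 0.004]
contact_force: [3.6, 8.1, -1.5]
opening: 0.207
finger_force: 40.0
```

step_hand([
  [[0,0,0,0,0,0,0],[0,0,0,0,0,0,0]],
])

```text
clock: 14.45
tool_pos: [0.6219, -0.0171, 0.1083]
eef_rot: [-0.299, 0.954, 0.003, 0.004]
contact_force: [3.4, 6.1, -3.1]
opening: 0.206
finger_force: 40.0
```

```bash
python3 -c "
from h import *
s=r.get_state();print(s['q'][6],R.from_quat(s['eef_rot']).as_matrix()[:,1]); im,c=snap('top','top2'); crop(im,210,95,340,215,4,'c4')"
```

```text
1.3585908802664903 [-0.57128737  0.82074634  0.00248517]
```

View pics/c4.png

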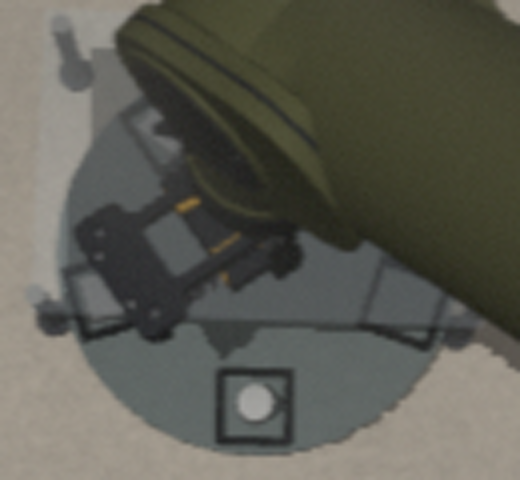

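Plug B is at the pick-up place, at crop pixel (256,402).

step_hand([
  [[0.7,0,0,0,0,0,0],[0.7,0,0,0,0,0,0],[0.7,0,0,0,0,0,0],[0.7,0,0,0,0,0,0],[0.7,0,0,-0.03,0,0,0],[0.7,0,0,-0.065,0,0,0],[0.7,0,0,-0.065,0,0,0]],
], clamp_n=25)

```text
clock: 15.2
tool_pos: [0.6216, -0.0203, 0.1764]
eef_rot: [-0.298, 0.955, -0.001, 0.004]
contact_force: [0.2, 0.8, -0.4]
opening: 0.701
finger_force: 0.0
```

```bash
python3 - <<'E'
from h import *
im=cv2.imread('pics/top2.png'); s=im[185:205,262:285]; b=(s.min(2)>115).astype(np.uint8); m=cv2.moments(b,True)
p=(262+m['m10']/m['m00'],185+m['m01']/m['m00']); P=ray('top',p,.069); print(m['m00'],p,P)
print(totool([P[0],P[1],.12],np.pi/2-.019),r.get_state()['opening'])
E
```

```text
67.0 (273.089552238806, 195.08955223880596) [ 0.52409423 -0.01829687  0.069     ]
[0.0794, 0.0574, 0.0556, ('rz', 0.625, 'q7', 1.43)] 0.7010535624564599
```

step_hand([
  [[0.7,0.03,0.02,0,0,0,0.13],[0.7,0.06,0.04,0,0,0,0.26],[0.7,0.0794,0.0574,0,0,0,0.39],[0.7,0.0794,0.0574,0.02,0,0,0.52],[0.7,0.0794,0.0574,0.04,0,0,0.625],[0.7,0.0794,0.0574,0.0556,0,0,0.625],[0.7,0.0794,0.0574,0.0556,0,0,0.625],[0.7,0.0794,0.0574,0.0556,0,0,0.625]],
], clamp_n=25)

```text
clock: 16.0
tool_pos: [0.5209, -0.0194, 0.1162]
eef_rot: [0.009, 1.0, -0.0, -0.0]
contact_force: [0.3, 0.7, 0.2]
opening: 0.7
finger_force: 0.0
```

Run:
```python
from h import *
print(totool([.524,-.0183,.0505],np.pi/2-.019))
```

```text
[-0.0031, 0.0012, 0.0657, ('rz', 0.001, 'q7', 0.65)]
```

step_hand([
  [[0.7,-0.003,0.001,0.04,0,0,0],[0.7,-0.003,0.001,0.065,0,0,0],[0.7,-0.003,0.001,0.065,0,0,0],[0,-0.003,0.001,0.065,0,0,0],[0,-0.003,0.001,0.065,0,0,0],[0,-0.003,0.001,0.065,0,0,0],[0,-0.003,0.001,0.065,0,0,0],[0,-0.003,0.001,0.065,0,0,0],[0,-0.003,0.001,0.065,0,0,0],[0,-0.003,0.001,0.065,0,0,0]],
], clamp_n=25)

```text
clock: 17.0
tool_pos: [0.5244, -0.0184, 0.0517]
eef_rot: [0.009, 1.0, -0.0, 0.0]
contact_force: [-0.4, -0.0, 6.0]
opening: 0.239
finger_force: 25.4
```

step_hand([
  [[0,0,0,0,0,0,0],[0,0,0,0,0,0,0],[0,0,0,-0.04,0,0,0],[0,0,0,-0.08,0,0,0],[0,0,0,-0.08,0,0,0]],
])

```text
clock: 17.5
tool_pos: [0.5267, -0.0174, 0.1351]
eef_rot: [0.009, 1.0, 0.001, 0.004]
contact_force: [1.4, -0.4, 0.8]
opening: 0.238
finger_force: 25.4
```

Run:
```python
from h import *
print(totool([.488,.333,.13],np.pi/2-.019))
```

```text
[0.0453, 0.3496, 0.0053, ('rz', 0.0, 'q7', 0.69)]
```

step_hand([
  [[0,0.005,0.045,0,0,0,0],[0,0.01,0.09,0,0,0,0],[0,0.015,0.135,0,0,0,0],[0,0.02,0.18,0,0,0,0],[0,0.03,0.225,0,0,0,0],[0,0.035,0.27,0,0,0,0],[0,0.04,0.315,0,0,0,0],[0,0.045,0.349,0,0,0,0],[0,0.045,0.349,0,0,0,0],[0,0.045,0.349,0,0,0,0]],
])

```text
clock: 18.5
tool_pos: [0.4849, 0.3313, 0.1301]
eef_rot: [0.009, 1.0, -0.001, -0.001]
contact_force: [-0.1, -1.1, -0.4]
opening: 0.242
finger_force: 25.4
```

Run:
```python
from h import *
im,c=snap('wrist','w6'); print(totool([.491,.333,.037]),r.get_state()['finger_force'],proj('wrist',[[.491,.333,.006],[.491,.333,.04]],c))
```

```text
[-0.0055, 0.0036, 0.0931] 25.35314570646733 [[254.65133438 191.89414635]
 [254.85697307 203.95906515]]
```

View pics/w6.png

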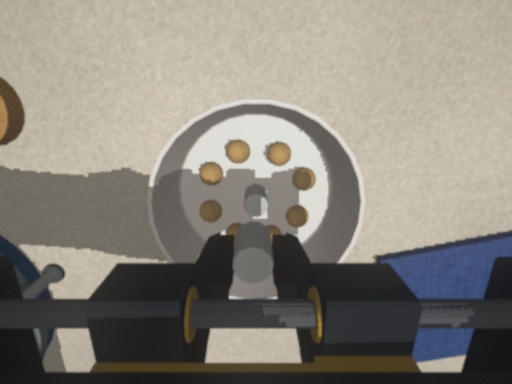

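Plug 1 stands at the bowl centre, at (256,200). I'll put plug 2 about 26 mm further out in +x, in the gap between two beads.

```bash
python3 -c "
from h import *
print(totool([.517,.330,.038]))"
```

```text
[-0.0315, 0.0011, 0.092]
```

step_hand([
  [[0,-0.031,0.001,0.02,0,0,0],[0,-0.0315,0.001,0.06,0,0,0],[0,-0.0315,0.001,0.092,0,0,0],[0,-0.0315,0.001,0.092,0,0,0],[0.45,-0.0315,0.001,0.092,0,0,0],[0.45,-0.0315,0.001,0.092,0,0,0],[0.45,-0.0315,0.001,0.092,0,0,0],[0.45,-0.0315,0.001,0.05,0,0,0],[0.45,-0.0315,0.001,0,0,0,0],[0.45,-0.0315,0.001,-0.05,0,0,0]],
])

```text
clock: 19.55
tool_pos: [0.5171, 0.3313, 0.1834]
eef_rot: [0.009, 1.0, -0.0, 0.0]
contact_force: [0.2, -0.1, 0.1]
opening: 0.446
finger_force: 0.0
```

Run:
```python
from h import *
im,c=snap('wrist','w7')
im,c=snap('top','top3');h=cv2.cvtColor(im,cv2.COLOR_BGR2HSV)
m=((h[...,0]>85)&(h[...,2]>40)&(h[...,1]>25)).astype(np.uint8)
cv2.imwrite('pics/c5.png',np.hstack([cv2.resize(im[200:280,360:450],None,fx=4,fy=4,interpolation=cv2.INTER_CUBIC),cv2.resize(im[165:255,80:180],(400,320),interpolation=cv2.INTER_CUBIC)]))
print(totool([.43,-.32,.2]),r.get_state()['q'])
```

```text
[0.077, -0.6568, -0.0178] [-0.24806141  0.82639611 -0.74791954  1.63253478  0.66961669  0.94000079
  0.3132591 ]
```

View pics/c5.png

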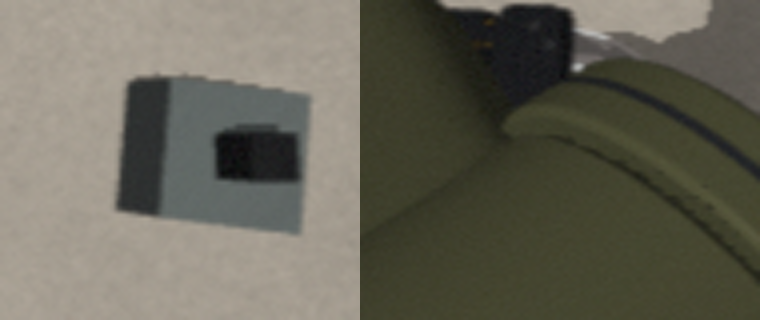

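The stand has been knocked about 2 cm towards -y since the first picture. Its top corners in the crop are (170,75), (310,95), (300,233) and (158,213), and the rod's grip top is at about (275,156).

Run:
```python
from h import *
f=lambda x,y:(360+x/4-.4,200+y/4-.4)
C=np.array([ray('top',f(*p),.08)[:2] for p in [(170,75),(310,95),(300,233),(158,213)]]); print('stand',C.mean(0),np.degrees(np.arctan2(*(C[0]-C[3])[::-1])),np.linalg.norm(np.diff(C,axis=0),axis=1))
P=ray('top',f(275,156),.135); print('rod',P)
print(totool([P[0]-0.0,P[1],.24],np.pi/2-.12))
```

```text
stand [ 0.4294623  -0.34914248] -6.295533266690995 [0.07987669 0.07829885 0.08024897]
rod [ 0.42902089 -0.3493865   0.135     ]
[0.077, -0.6859, -0.0581, ('rz', 0.1, 'q7', 0.31)]
```

```bash
python3 -c "
import cv2;im=cv2.imread('pics/w7.png');cv2.imwrite('pics/w7c.png',im[60:330,100:420])"
```

```text
(no output)
```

View pics/w7c.png

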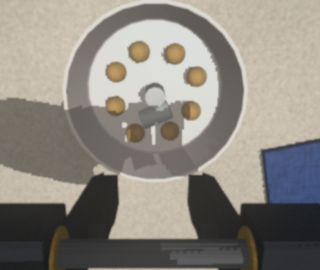

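Both plugs are in the bowl: plug 1 is upright at crop (155,95) and plug 2 is leaning or lying next to it. Next is the rod at (0.429,-0.349).

step_hand([
  [[0.7,0.005,-0.048,-0.03,0,0,0.02],[0.7,0.01,-0.096,-0.058,0,0,0.04],[0.7,0.015,-0.144,-0.058,0,0,0.06],[0.7,0.02,-0.192,-0.058,0,0,0.08],[0.7,0.025,-0.24,-0.058,0,0,0.1],[0.7,0.03,-0.288,-0.058,0,0,0.1],[0.7,0.035,-0.336,-0.058,0,0,0.1],[0.7,0.04,-0.384,-0.058,0,0,0.1],[0.7,0.045,-0.432,-0.058,0,0,0.1],[0.7,0.05,-0.48,-0.058,0,0,0.1]],
])

```text
clock: 20.65
tool_pos: [0.4573, -0.1497, 0.2395]
eef_rot: [0.06, 0.998, -0.001, 0.0]
contact_force: [0.9, -0.1, -0.4]
opening: 0.698
finger_force: 0.0
```

```bash
python3 -c "
from h import *
print(totool([.429,-.3493,.24],np.pi/2-.08))"
```

```text
[0.0043, -0.2016, -0.0003, ('rz', -0.039, 'q7', 1.0)]
```

step_hand([
  [[0.7,0.001,-0.045,0,0,0,-0.01],[0.7,0.002,-0.09,0,0,0,-0.02],[0.7,0.003,-0.135,0,0,0,-0.03],[0.7,0.004,-0.18,0,0,0,-0.039],[0.7,0.0043,-0.2016,0,0,0,-0.039],[0.7,0.0043,-0.2016,0,0,0,-0.039],[0.7,0.0043,-0.2016,0,0,0,-0.039]],
])

```text
clock: 21.35
tool_pos: [0.4298, -0.3462, 0.2393]
eef_rot: [0.04, 0.999, 0.0, 0.0]
contact_force: [1.1, 1.1, 0.3]
opening: 0.703
finger_force: 0.0
```

Run:
```python
from h import *
im,c=snap('wrist','w8'); print(totool([.429,-.3493,.24],np.pi/2-.08)); 
p=proj('wrist',[[.429,-.3493,.135]],c)[0]; print(p)
g=cv2.GaussianBlur(im,(3,3),0).max(2); x,y=p.astype(int)
print(g[y-60:y+70:6,x-60:x+61:6])
```

```text
[0.001, -0.0042, -0.0005, ('rz', 0.002, 'q7', 1.45)]
[249.0495522  191.62500393]
[[196 199 198 197 204 162 111 115 115 128 133 139 157 160 158 163 199 201
  198 196 200]
 [194 196 197 197 114  84  82  80  78  77  76  75  74  75  75  75  99 195
  197 197 196]
 [197 198 201 197 120 129 127 126 128 128 129 129 130 130 130 131 131 195
  199 202 202]
 [143 196 195 195 119 127 126 126 127 127 128 130 129 129 130 130 129 196
  201 201 199]
 [115 191 197 202 119 125 126 127 126 126 129 127 127 129 129 129 130 194
  197 196 198]
 [116 138 196 197 119 124 126 126 126 127 128 127 128 129 128 129 130 198
  198 199 198]
 [117 117 115 119 118 126 126 124  95  50  45  44  69 113 124 116  93 196
  199 200 198]
 [117 116 118 119 117 117 106  78  47  42  42  43  52  79  80  80  87 200
  197 195 198]
 [116 115 117 117 107  77  78  78  47  47  49  44  47  79  80  81  93 199
  195 200 198]
 [115 117 117 116 107  78  78  78  44  43  44  45  45  80  80  81 105 19
[... 385 characters left out ...]
6 141 195 197 195 193 193 198 198 196 190 200 197 201 205 197
  200 199 199]
 [115 115 116 170 191 192 196 196 197 193 198 199 198 200 205 204 199 204
  198 198 201]
 [199 183 195 193 195 194 196 190 190 195 195 197 197 199 199 203 203 199
  200 199 198]
 [181 182 195 195 191 189 190 193 192 192 191 198 196 196 202 197 202 196
  198 196 182]
 [ 47  49 195 198 192 191 185 194 193 193 190 193 197 193 201 198 195 201
  198 201  75]
 [ 47  47 193 190 192 190 192 186 192 187 193 194 195 200 203 199 195 198
  199 199  62]
 [ 47  48 191 196 192 192 190 192 192 197 194 193 197 195 198 197 195 199
  195 191  59]
 [ 46  47 190 192 192 193 193 192 193 193 196 196 200 199 196 196 198 194
  191 197  54]]
```

The grip lies within about 2 mm of where I predicted and is well aligned, so I'll descend and grip it.

step_hand([
  [[0.7,0.001,-0.003,0.05,0,0,0],[0.7,0.001,-0.003,0.1,0,0,0],[0.7,0.001,-0.003,0.147,0,0,0],[0.7,0.001,-0.003,0.147,0,0,0],[0,0.001,-0.003,0.147,0,0,0],[0,0.001,-0.003,0.147,0,0,0],[0,0.001,-0.003,0.147,0,0,0],[0,0.001,-0.003,0.147,0,0,0],[0,0.001,-0.003,0.147,0,0,0],[0,0.001,-0.003,0.147,0,0,0]],
], clamp_n=45)

```text
clock: 22.4
tool_pos: [0.4295, -0.3502, 0.0937]
eef_rot: [0.04, 0.999, -0.001, 0.001]
contact_force: [-1.1, -0.9, 7.6]
opening: 0.295
finger_force: 43.6
```

step_hand([
  [[0,0,0,0,0,0,0],[0,0,0,0,0,0,0]],
])

```text
clock: 22.6
tool_pos: [0.4296, -0.3501, 0.0937]
eef_rot: [0.04, 0.999, -0.001, 0.001]
contact_force: [-0.3, -0.1, 7.0]
opening: 0.297
finger_force: 43.6
```

```bash
python3 -c "
from h import *
s=r.get_state();print(totool([.429,-.3493,.092]),s['q'])"
```

```text
[0.0006, 0.0008, 0.0017] [ 0.9982225   0.90190361 -0.69671523  1.88208262  0.89496729  0.70177788
  1.25077244]
```

step_hand([
  [[0,0,0,-0.02,0,0,0],[0,0,0,-0.05,0,0,0],[0,0,0,-0.09,0,0,0],[0,0,0,-0.12,0,0,0],[0,0,0,-0.12,0,0,0],[0,0,0,-0.12,0,0,0]],
])

```text
clock: 23.2
tool_pos: [0.4284, -0.3501, 0.2124]
eef_rot: [0.04, 0.999, -0.001, 0.0]
contact_force: [-0.7, -0.2, -2.3]
opening: 0.295
finger_force: 43.6
```

```bash
python3 -c "
from h import *
s=r.get_state();print(totool([.452,.335,.214],np.pi/2),s['q'])"
```

```text
[0.0314, 0.6848, -0.0023, ('rz', -0.08, 'q7', 1.42)] [ 1.0816451   0.74646548 -0.84146374  1.79493867  0.68991808  0.92187133
  1.42213679]
```

step_hand([
  [[0,0.002,0.045,0,0,0,-0.01],[0,0.004,0.09,0,0,0,-0.02],[0,0.006,0.135,0,0,0,-0.03],[0,0.008,0.18,0,0,0,-0.04],[0,0.01,0.225,0,0,0,-0.05],[0,0.012,0.27,0,0,0,-0.06],[0,0.015,0.315,0,0,0,-0.07],[0,0.018,0.36,0,0,0,-0.08],[0,0.021,0.405,0,0,0,-0.08],[0,0.023,0.45,0,0,0,-0.08]],
])

```text
clock: 24.2
tool_pos: [0.4404, 0.1015, 0.2108]
eef_rot: [-0.0, 1.0, -0.001, -0.002]
contact_force: [0.4, 0.4, -0.5]
opening: 0.295
finger_force: 43.6
```

step_hand([
  [[0,0.001,0.045,0,0,0,0],[0,0.002,0.09,0,0,0,0],[0,0.003,0.135,0,0,0,0],[0,0.004,0.18,0,0,0,0],[0,-0.01,0.2348,0,0,0,0],[0,-0.01,0.2348,0,0,0,0],[0,-0.01,0.2348,0,0,0,0]],
])

```text
clock: 24.9
tool_pos: [0.4507, 0.3363, 0.2105]
eef_rot: [-0.001, 1.0, -0.001, -0.001]
contact_force: [-0.4, -0.7, -1.3]
opening: 0.294
finger_force: 43.6
```

```bash
python3 -c "
from h import *
s=r.get_state();print(totool([.452,.335,.096],np.pi/2),s['q'])"
```

```text
[-0.0016, -0.0011, 0.1145, ('rz', 0.003, 'q7', 0.24)] [-0.28296393  0.74029449 -0.77070595  1.76874513  0.63931239  0.90422067
  0.23626022]
```

Run:
```python
from h import *
n='scene';im,c=snap(n,'s2');x0,y0,x1,y1=320,240,420,335; s=im[y0:y1,x0:x1]; h=cv2.cvtColor(s,cv2.COLOR_BGR2HSV)
b=((h[...,1]>110)&(h[...,2]>50)).astype(np.uint8)
k,l,st,ce=cv2.connectedComponentsWithStats(b); print([(ray(n,ce[i]+[x0,y0],.017,c)[:2].round(3).tolist(),int(st[i,4])) for i in range(1,k) if st[i,4]>8])
```

```text
[([0.47, 0.294], 44), ([0.449, 0.319], 39), ([0.506, 0.291], 47), ([0.452, 0.357], 40), ([0.538, 0.312], 46), ([0.476, 0.38], 45), ([0.536, 0.35], 50), ([0.513, 0.374], 48)]
```

step_hand([
  [[0,-0.0016,-0.0011,0.04,0,0,0.003],[0,-0.0016,-0.0011,0.07,0,0,0.003],[0,-0.0016,-0.0011,0.085,0,0,0.003],[0,-0.0016,-0.0011,0.095,0,0,0.003],[0,-0.0016,-0.0011,0.105,0,0,0.003],[0,-0.0016,-0.0011,0.1145,0,0,0.003],[0,-0.0016,-0.0011,0.1145,0,0,0.003]],
])

```text
clock: 25.65
tool_pos: [0.4531, 0.3339, 0.0971]
eef_rot: [0.001, 1.0, -0.0, -0.0]
contact_force: [-0.4, -0.4, -0.5]
opening: 0.296
finger_force: 43.6
```

Rod is down with no contact load. Now the first half turn, then check the force.

step_hand([
  [[0,-0.002,-0.012,0,0,0,0],[0,-0.0075,-0.023,0,0,0,0],[0,-0.016,-0.0315,0,0,0,0],[0,-0.027,-0.037,0,0,0,0],[0,-0.039,-0.039,0,0,0,0],[0,-0.051,-0.037,0,0,0,0],[0,-0.062,-0.0315,0,0,0,0],[0,-0.0705,-0.023,0,0,0,0],[0,-0.076,-0.012,0,0,0,0],[0,-0.078,0,0,0,0,0]],
])

```text
clock: 26.65
tool_pos: [0.5333, 0.3333, 0.0977]
eef_rot: [0.003, 1.0, -0.0, 0.0]
contact_force: [0.6, -0.4, -1.0]
opening: 0.296
finger_force: 43.6
```

step_hand([
  [[0,0.002,0.012,0,0,0,0],[0,0.0075,0.023,0,0,0,0],[0,0.016,0.0315,0,0,0,0],[0,0.027,0.037,0,0,0,0],[0,0.039,0.039,0,0,0,0],[0,0.051,0.037,0,0,0,0],[0,0.062,0.0315,0,0,0,0],[0,0.0705,0.023,0,0,0,0],[0,0.076,0.012,0,0,0,0],[0,0.078,0,0,0,0,0]],
])

```text
clock: 27.65
tool_pos: [0.4525, 0.3371, 0.0987]
eef_rot: [0.0, 1.0, 0.003, 0.001]
contact_force: [4.6, 12.4, 0.8]
opening: 0.293
finger_force: 45.2
```

```bash
python3 -c "
from h import *
Q=R.from_quat(r.get_state()['eef_rot']).as_matrix();print(Q[:,2]); snap('wrist','w9')"
```

```text
[ 0.00144283  0.00687539 -0.99997532]
```

step_hand([
  [[0,-0.002,-0.012,0,0,0,0],[0,-0.0075,-0.023,0,0,0,0],[0,-0.016,-0.0315,0,0,0,0],[0,-0.027,-0.037,0,0,0,0],[0,-0.039,-0.039,0,0,0,0],[0,-0.051,-0.037,0,0,0,0],[0,-0.062,-0.0315,0,0,0,0],[0,-0.0705,-0.023,0,0,0,0],[0,-0.076,-0.012,0,0,0,0],[0,-0.078,0,0,0,0,0]],
])

```text
clock: 28.7
tool_pos: [0.528, 0.3325, 0.0969]
eef_rot: [0.001, 1.0, -0.002, -0.003]
contact_force: [-4.9, 0.2, 0.2]
opening: 0.295
finger_force: 45.0
```

step_hand([
  [[0,0.002,0.012,0,0,0,0],[0,0.0075,0.023,0,0,0,0],[0,0.016,0.0315,0,0,0,0],[0,0.027,0.037,0,0,0,0],[0,0.039,0.039,0,0,0,0],[0,0.051,0.037,0,0,0,0],[0,0.062,0.0315,0,0,0,0],[0,0.0705,0.023,0,0,0,0],[0,0.076,0.012,0,0,0,0],[0,0.078,0,0,0,0,0]],
])

```text
clock: 29.7
tool_pos: [0.4519, 0.3341, 0.0981]
eef_rot: [0.0, 1.0, 0.0, -0.0]
contact_force: [0.4, -1.1, -1.1]
opening: 0.293
finger_force: 45.0
```

step_hand([
  [[0,-0.002,-0.012,0,0,0,0],[0,-0.0075,-0.023,0,0,0,0],[0,-0.016,-0.0315,0,0,0,0],[0,-0.027,-0.037,0,0,0,0],[0,-0.039,-0.039,0,0,0,0],[0,-0.051,-0.037,0,0,0,0],[0,-0.062,-0.0315,0,0,0,0],[0,-0.0705,-0.023,0,0,0,0],[0,-0.076,-0.012,0,0,0,0],[0,-0.078,0,0,0,0,0]],
])

```text
clock: 30.7
tool_pos: [0.5315, 0.332, 0.097]
eef_rot: [0.003, 1.0, -0.002, -0.001]
contact_force: [-7.4, -4.9, 1.9]
opening: 0.296
finger_force: 45.0
```

step_hand([
  [[0,0.002,0.012,0,0,0,0],[0,0.0075,0.023,0,0,0,0],[0,0.016,0.0315,0,0,0,0],[0,0.027,0.037,0,0,0,0],[0,0.039,0.039,0,0,0,0],[0,0.051,0.037,0,0,0,0],[0,0.062,0.0315,0,0,0,0],[0,0.0705,0.023,0,0,0,0],[0,0.076,0.012,0,0,0,0],[0,0.078,0,0,0,0,0]],
])

```text
clock: 31.7
tool_pos: [0.4522, 0.3343, 0.0982]
eef_rot: [0.001, 1.0, 0.0, 0.0]
contact_force: [-0.2, 0.2, -1.2]
opening: 0.294
finger_force: 45.0
```

step_hand([
  [[0,-0.002,-0.012,0,0,0,0],[0,-0.0075,-0.023,0,0,0,0],[0,-0.016,-0.0315,0,0,0,0],[0,-0.027,-0.037,0,0,0,0],[0,-0.039,-0.039,0,0,0,0],[0,-0.051,-0.037,0,0,0,0],[0,-0.062,-0.0315,0,0,0,0],[0,-0.0705,-0.023,0,0,0,0],[0,-0.076,-0.012,0,0,0,0],[0,-0.078,0,0,0,0,0]],
])

```text
clock: 32.7
tool_pos: [0.5332, 0.3339, 0.0975]
eef_rot: [0.003, 1.0, 0.0, 0.0]
contact_force: [0.3, 0.8, -1.8]
opening: 0.294
finger_force: 45.0
```

step_hand([
  [[0,0.002,0.012,0,0,0,0],[0,0.0075,0.023,0,0,0,0],[0,0.016,0.0315,0,0,0,0],[0,0.027,0.037,0,0,0,0],[0,0.039,0.039,0,0,0,0],[0,0.051,0.037,0,0,0,0],[0,0.062,0.0315,0,0,0,0],[0,0.0705,0.023,0,0,0,0],[0,0.076,0.012,0,0,0,0],[0,0.078,0,0,0,0,0]],
])

```text
clock: 33.7
tool_pos: [0.4516, 0.3337, 0.098]
eef_rot: [0.0, 1.0, -0.0, -0.0]
contact_force: [-0.5, -0.1, -1.7]
opening: 0.293
finger_force: 45.0
```

```bash
python3 -c "
from h import *
Q=R.from_quat(r.get_state()['eef_rot']).as_matrix();print(Q[:,2]); snap('wrist','w10')"
```

```text
[-5.38405052e-04 -6.70318636e-04 -9.99999630e-01]
```

Four turns are done. I'll lift out, count the beads and locate the stand again.

step_hand([
  [[0,0,0,-0.02,0,0,0],[0,0,0,-0.05,0,0,0],[0,0,0,-0.09,0,0,0],[0,0,0,-0.12,0,0,0],[0,0.002,-0.04,-0.12,0,0,0],[0,0.004,-0.08,-0.12,0,0,0],[0,0.006,-0.125,-0.12,0,0,0],[0,0.008,-0.17,-0.12,0,0,0],[0,0.01,-0.215,-0.12,0,0,0],[0,0.012,-0.26,-0.12,0,0,0]],
])

```text
clock: 34.75
tool_pos: [0.4402, 0.0723, 0.2179]
eef_rot: [0.001, 1.0, -0.0, 0.0]
contact_force: [0.3, -0.5, -1.1]
opening: 0.291
finger_force: 45.0
```

Run:
```python
from h import *
n='scene';im,c=snap(n,'s3');x0,y0,x1,y1=320,240,420,335; s=im[y0:y1,x0:x1]; h=cv2.cvtColor(s,cv2.COLOR_BGR2HSV)
b=((h[...,1]>110)&(h[...,2]>50)).astype(np.uint8)
k,l,st,ce=cv2.connectedComponentsWithStats(b); print([(ray(n,ce[i]+[x0,y0],.017,c)[:2].round(3).tolist(),int(st[i,4])) for i in range(1,k) if st[i,4]>8])
def stand(im,c):
    h=cv2.cvtColor(im,cv2.COLOR_BGR2HSV); s=im[190:290,350:480].astype(int)
    m=(s[...,0]-s[...,2]>3).astype(np.uint8); k,l,st,ce=cv2.connectedComponentsWithStats(m); i=1+st[1:,4].argmax(); print(st[i],ce[i])
    g=s.max(2); v=g[(l==i)]; print(np.percentile(v,[5,25,50,75,95]))
    t=((l==i)&(g>60)).astype(np.uint8); t=cv2.morphologyEx(t,cv2.MORPH_CLOSE,np.ones((9,9))); cc=max(cv2.findContours(t,0,2)[0],key=cv2.contourArea); e=cv2.minAreaRect(cc); p=np.array(e[0])+[350,190]
    print('standtop',e,p,ray('top',p,.08,c)); hs=(im[190:290,350:480].max(2)<45)&(t>0); 
    ys,xs=np.nonzero(hs); print('hole',len(xs), ray('top',(xs.mean()+350,ys.mean()+190),.08,c) if len(xs) else None)
im,c=snap('top','top4'); stand(im,c); stand(cv2.imread('pics/top3.png'),c)
```

```text
[([0.447, 0.289], 42), ([0.431, 0.314], 48), ([0.495, 0.269], 42), ([0.456, 0.389], 54), ([0.546, 0.307], 25), ([0.504, 0.397], 50), ([0.545, 0.355], 19), ([0.526, 0.386], 37)]
[  50   30   36   38 1032] [67.60368217 48.29844961]
[ 91. 101. 102. 103. 104.]
standtop ((67.95904541015625, 48.348121643066406), (35.753421783447266, 33.767120361328125), 6.709836959838867) [417.95904541 238.34812164] [ 0.42870524 -0.34855577  0.08      ]
hole 4 [ 0.42555032 -0.34912473  0.08      ]
[ 46  30  40  38 836] [65.53229665 48.29904306]
[ 74.75 102.   104.   105.   106.  ]
standtop ((67.76858520507812, 48.27416229248047), (35.740726470947266, 33.45573425292969), 7.431407928466797) [417.76858521 238.27416229] [ 0.4288658  -0.34812962  0.08      ]
hole 0 None
```

All 8 beads are in the bowl, and the stand has not moved since the rod was taken (now 0.4287,-0.3485; the same method on the earlier picture gives 0.4289,-0.3481). I'll return to the pose where I gripped it.

```bash
python3 -c "
from h import *
print(totool([.4295,-.350,.212],np.pi/2-.08))"
```

```text
[0.0039, -0.4159, 0.0079, ('rz', 0.066, 'q7', 0.56)]
```

step_hand([
  [[0,0.001,-0.045,0.001,0,0,0.01],[0,0.002,-0.09,0.002,0,0,0.02],[0,0.003,-0.135,0.003,0,0,0.03],[0,0.004,-0.18,0.004,0,0,0.04],[0,0.005,-0.225,0.005,0,0,0.05],[0,0.006,-0.27,0.006,0,0,0.06],[0,0.007,-0.315,0.006,0,0,0.07],[0,0.008,-0.36,0.006,0,0,0.08],[0,0.009,-0.4,0.006,0,0,0.08],[0,0.01,-0.42,0.006,0,0,0.08]],
])

```text
clock: 35.85
tool_pos: [0.4282, -0.35, 0.2113]
eef_rot: [0.044, 0.999, -0.001, -0.0]
contact_force: [0.7, 0.4, -0.5]
opening: 0.292
finger_force: 45.0
```

step_hand([
  [[0,0,0,0,0,0,0],[0,0,0,0,0,0,0]],
])

```text
clock: 36.05
tool_pos: [0.4295, -0.3446, 0.2117]
eef_rot: [0.041, 0.999, 0.001, 0.0]
contact_force: [0.5, -0.0, -0.8]
opening: 0.288
finger_force: 45.0
```

Run:
```python
from h import *
print(totool([.4295,-.350,.212],np.pi/2-.08)); s=r.get_state(); Q=R.from_quat(s['eef_rot']).as_matrix()
tip=s['tool_pos']+Q@[0,0,.0837]; sh=s['tool_pos']+Q@[0,0,.0137]
im,c=snap('scene','s4'); P=proj('scene',[tip,sh,[.4293,-.349,.08]],c); print(P)
x,y=P[0].astype(int); crop(im,x-50,y-60,x+50,y+40,6,'c6'); print(x-50,y-60)
```

```text
[-0.0005, -0.0054, -0.0003, ('rz', -0.003, 'q7', 1.41)]
[[188.59006187 111.98098407]
 [185.52263102  92.83424519]
 [189.5343898  123.39240343]]
138 51
```

View pics/c6.png

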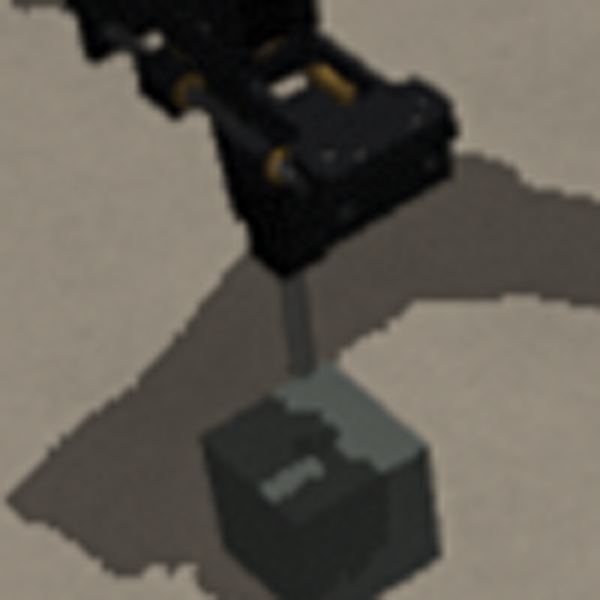

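The tip is at crop (303,372), which is image (188.5,113). I predicted (188.6,112), so the rod has not slipped. I'll correct the remaining 5 mm and descend slowly.

step_hand([
  [[0,0,-0.005,0,0,0,-0.003],[0,0,-0.005,0.01,0,0,-0.003],[0,0,-0.005,0.02,0,0,-0.003],[0,0,-0.005,0.025,0,0,-0.003],[0,0,-0.005,0.025,0,0,-0.003]],
])

```text
clock: 36.6
tool_pos: [0.4283, -0.35, 0.1855]
eef_rot: [0.04, 0.999, 0.001, -0.001]
contact_force: [0.1, 0.6, -1.5]
opening: 0.292
finger_force: 45.0
```

```bash
python3 -c "
from h import *
print(totool([.4294,-.3498,.0937],np.pi/2-.08),R.from_quat(r.get_state()['eef_rot']).as_matrix()[:,2])"
```

```text
[-0.0013, 0.0002, 0.0918, ('rz', 0.001, 'q7', 1.39)] [-0.00200714  0.00124885 -0.99999721]
```

step_hand([
  [[0,-0.001,0,0.01,0,0,0],[0,-0.001,0,0.018,0,0,0],[0,-0.001,0,0.026,0,0,0],[0,-0.001,0,0.034,0,0,0],[0,-0.001,0,0.04,0,0,0]],
])

```text
clock: 37.1
tool_pos: [0.4296, -0.3505, 0.1458]
eef_rot: [0.04, 0.999, 0.0, -0.0]
contact_force: [-1.3, 0.5, -1.2]
opening: 0.291
finger_force: 45.0
```

```bash
python3 -c "
from h import *
print(totool([.4294,-.3498,.0937],np.pi/2-.08),r.get_state()['contact_force'])"
```

```text
[0.0002, 0.0006, 0.0521, ('rz', 0.0, 'q7', 1.33)] [-1.32564185  0.51769142 -1.18869919]
```

The tip is at z of about 0.062, so it is inside the hole with no contact force. I'll continue to the shoulder.

step_hand([
  [[0,0,0,0.012,0,0,0],[0,0,0,0.024,0,0,0],[0,0,0,0.036,0,0,0],[0,0,0,0.044,0,0,0],[0,0,0,0.049,0,0,0],[0,0,0,0.051,0,0,0],[0,0,0,0.0515,0,0,0],[0,0,0,0.0515,0,0,0]],
])

```text
clock: 37.9
tool_pos: [0.4298, -0.3505, 0.0953]
eef_rot: [0.04, 0.999, 0.0, -0.0]
contact_force: [-1.3, 1.3, -1.7]
opening: 0.291
finger_force: 45.0
```

```bash
python3 -c "
from h import *
print(totool([.4294,-.3498,.0937],np.pi/2-.08),r.get_state()['contact_force'])"
```

```text
[0.0004, 0.0007, 0.0016, ('rz', 0.0, 'q7', 1.26)] [-1.26008384  1.32019343 -1.69265627]
```

step_hand([
  [[0,0,0,0.001,0,0,0],[0,0,0,0.002,0,0,0],[0,0,0,0.003,0,0,0],[0,0,0,0.003,0,0,0]],
])

```text
clock: 38.3
tool_pos: [0.4299, -0.3506, 0.0938]
eef_rot: [0.04, 0.999, -0.001, -0.0]
contact_force: [-5.1, 3.0, 12.4]
opening: 0.288
finger_force: 45.0
```

step_hand([
  [[0.3,0,0,0,0,0,0],[0.4,0,0,0,0,0,0],[0.6,0,0,0,0,0,0],[0.7,0,0,0,0,0,0],[0.7,0,0,0,0,0,0],[0.7,0,0,0,0,0,0],[0.7,0,0,-0.03,0,0,0],[0.7,0,0,-0.07,0,0,0],[0.7,0,0,-0.11,0,0,0],[0.7,0,0,-0.15,0,0,0]],
])

```text
clock: 39.3
tool_pos: [0.4297, -0.3504, 0.2437]
eef_rot: [0.04, 0.999, 0.0, -0.0]
contact_force: [0.0, -1.1, -0.1]
opening: 0.702
finger_force: 0.0
```

Run:
```python
from h import *
im,c=snap('wrist','w11'); print(totool([.43,-.35,.24]))
p=proj('wrist',[[.4295,-.35,.135],[.4295,-.35,.08]],c); print(p); x,y=p[0].astype(int); g=cv2.GaussianBlur(im,(3,3),0).max(2)
print(g[y-40:y+30:5,x-45:x+46:5])
```

```text
[0.0036, 0.0011, 0.0099]
[[253.00582017 190.50722152]
 [252.89965016 175.33404302]]
[[197 153 121 126 125 125 127 127 127 127 129 128 128 129 130 128 129 187
  198]
 [197 170 120 125 125 126 126 126 127 129 127 127 127 129 128 128 128 188
  197]
 [199 169 119 124 126 126 125 125 127 127 127 127 128 127 127 128 129 193
  195]
 [157 126 118 124 125 125 125  81  78  86  86  97 127 127 116 108 123 191
  199]
 [117 118 119 125 125  84  78  43  42  43  43  45  81  81  80  81  96 195
  194]
 [115 117  97  78  88  78  72  42  42  42  42  43  78  79  80  80  97 200
  197]
 [115 117  95  78  77  78  67  49  49  43  43  44  76  80  79  80  98 197
  193]
 [117 115 100  78  80  78  66  43  43  44  44  46  76  79  80  80 111 198
  198]
 [115 117 100  78 126  89  72  45  44  45  45  46  76  78  79  80 125 195
  202]
 [113 118 100  79 113 125 101  45  45  45  46  46  77  79  79  81 131 198
  194]
 [114 116 110  79  96 126 103  50  49  46  47  47  78  79  81  80 139 199
  198]
 [113 127 144  81 112 127 126  79  77  77  77  77  79  81  80  80 156 201
  197]
 [141 139 196 197 197 191 194 193 192 190 189 184 183 183 184 186 196 203
  200]
 [183 193 191 194 193 195 191 200 196 198 198 192 197 200 198 201 204 200
  199]]
```

step_hand([
  [[0.7,0,-0.02,-0.03,0,0,0],[0.7,0,-0.06,-0.05,0,0,0],[0.7,0,-0.06,-0.05,0,0,0],[0.7,0,-0.06,-0.05,0,0,0]],
])

```text
clock: 39.75
tool_pos: [0.4248, -0.4111, 0.292]
eef_rot: [0.041, 0.999, -0.0, 0.0]
contact_force: [-0.2, 1.3, -0.6]
opening: 0.7
finger_force: 0.0
```

Run:
```python
from h import *
for n,box in (('top',(85,165,175,250)),('scene',(325,245,420,335))):
    im,c=snap(n,n+'9'); old=cv2.imread(f'pics/{n}0.png'); x0,y0,x1,y1=box; s=im[y0:y1,x0:x1]; h=cv2.cvtColor(s,cv2.COLOR_BGR2HSV)
    b=((h[...,1]>110)&(h[...,2]>50)).astype(np.uint8)
    k,l,st,ce=cv2.connectedComponentsWithStats(b); Q=[(np.linalg.norm(ray(n,ce[i]+[x0,y0],.017,c)[:2]-[.491,.333]).round(3),int(st[i,4])) for i in range(1,k) if st[i,4]>8]; print(n,Q)
    d=(cv2.absdiff(im,old).max(2)>35).astype(np.uint8); d=cv2.morphologyEx(d,cv2.MORPH_OPEN,np.ones((3,3)))
    k,l,st,ce=cv2.connectedComponentsWithStats(d); print([(ce[i].round().tolist(),int(st[i,4]),ray(n,ce[i],.02,c)[:2].round(3).tolist(),im[int(ce[i][1]),int(ce[i][0])].tolist()) for i in range(1,k)])
```

```text
top [(np.float64(0.062), 39), (np.float64(0.065), 38), (np.float64(0.063), 43), (np.float64(0.063), 40), (np.float64(0.064), 21), (np.float64(0.065), 43), (np.float64(0.065), 33), (np.float64(0.065), 33)]
[([286.0, 149.0], 37, [0.646, -0.05], [75, 74, 72]), ([263.0, 155.0], 9, [0.629, 0.007], [77, 78, 74]), ([125.0, 185.0], 68, [0.55, 0.35], [53, 84, 106]), ([148.0, 196.0], 328, [0.522, 0.29], [116, 118, 117]), ([127.0, 192.0], 72, [0.53, 0.343], [148, 149, 146]), ([291.0, 191.0], 50, [0.539, -0.063], [85, 87, 81]), ([113.0, 199.0], 191, [0.513, 0.378], [135, 138, 136]), ([475.0, 253.0], 5668, [0.395, -0.508], [10, 10, 10]), ([135.0, 207.0], 57, [0.495, 0.32], [43, 44, 43]), ([113.0, 218.0], 139, [0.467, 0.376], [141, 142, 140]), ([149.0, 222.0], 156, [0.458, 0.286], [144, 143, 142]), ([385.0, 234.0], 354, [0.438, -0.293], [113, 122, 127]), ([122.0, 225.0], 86, [0.451, 0.35], [147, 148, 145]), ([396.0, 237.0], 298, [0.432, -0.318], [34, 36
[... 1231 characters left out ...]
]), ([234.0, 223.0], 29, [0.565, -0.043], [77, 79, 76]), ([250.0, 224.0], 14, [0.536, -0.008], [22, 22, 21]), ([263.0, 230.0], 51, [0.529, 0.029], [82, 85, 82]), ([270.0, 244.0], 9, [0.549, 0.071], [102, 105, 100]), ([360.0, 274.0], 142, [0.464, 0.292], [81, 86, 91]), ([373.0, 276.0], 125, [0.446, 0.317], [46, 55, 63]), ([347.0, 283.0], 151, [0.504, 0.281], [126, 135, 145]), ([384.0, 288.0], 84, [0.456, 0.356], [150, 160, 169]), ([347.0, 298.0], 158, [0.538, 0.304], [70, 74, 76]), ([365.0, 295.0], 83, [0.502, 0.331], [51, 54, 54]), ([390.0, 300.0], 145, [0.471, 0.382], [71, 75, 80]), ([363.0, 310.0], 93, [0.537, 0.35], [152, 161, 170]), ([381.0, 313.0], 210, [0.515, 0.385], [131, 140, 149])]
```

```bash
python3 -c "
from plant import r
print(r.finish_job())"
```

```text
the job is handed in; nothing more can be done
None
```

The job is handed in with no score returned: both plugs (only two were present) went into the bowl, I stirred four turns anticlockwise, the rod is back down to its shoulder in the stand (which had been knocked aside), and all 8 beads are still in the bowl.

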